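# Open the blue vacuum filter

## Task

Open the vacuum filter that has the blue cover: turn the cover by its grip bar a quarter turn anticlockwise (seen from above) to free its bayonet lugs, lift it straight off, and set it down flat and right way up inside the small steel tray, without dropping it. Leave the black-covered filter shut and alone.

Things in the scene. Friction and masses are not known exactly. Their poses are not given: they have to be found in the camera images.
- blue_cover: Loose blue bayonet cover, 0.08-0.16 kg: round cap 68 mm across, 30 mm high, hollow below; on top a grip bar 50 mm long along the cover's x, 14 mm thick, centred, from 30 to 62 mm above the origin. Origin: centre of the cap's lower rim; z up along its axis. Starts locked on blue_pot, origin 48 mm above the bench, x axis 0 to 6 deg anticlockwise of the pot's x. Same after half a turn.
- blue_pot: Fixed aluminium pot under it, 68 mm across, foot 84 mm; origin: centre of underside, on the bench and the cover's axis. Turned anticlockwise from above, the cover is free at 75 to 95 deg from the pot's x, with a stop at 102 deg; clockwise it is stopped. It turns lightly, with 3 mm play sideways and up. Once free, 30 mm of lift clears the neck. Hose ports along +-y reach 50 mm from the axis.
- tray: Fixed square steel tray, 140 x 140 mm outside, 14 mm high, walls and floor 3 mm thick, empty. Origin: centre of the underside, on the bench; x and y along its sides. The cover stands in it on its lower rim, origin 3 mm above the tray's. Fixed obstacles by the work: a microscope 0.36 m high at x 0.32 to 0.65, y -0.15 to 0.13, and a shelf over the bench beyond x = 0.71, underside at z = 0.42.
- black_grip_end (a point): One upper end of the grip bar of the black cover on the other filter, which is the same in shape and size as the blue one and must stay shut: a point 25 mm to the side of that filter's axis and 110 mm above the bench.
Not all that is in view belongs to the job. There is more than one size of the blue_cover; the job needs the smaller.

How it is judged:
By the outcome, as a careful person would: the job done as asked, in the order asked, and still so for the second after the job is handed in, with the robot touching nothing.
It also fails if it takes over 48 s, if anything falls off the work surface, if the arm or the gripper's body presses on something with over 40 N, if the wrist force passes 120 N, or if a joint passes its speed limit or range.

## Robot

A 6-joint arm with a two-finger parallel gripper is mounted at the origin on a cart in front of the work surface, level with it; the furniture and walls round the work are solid. World frame = base frame: x ahead of the robot, y to its left, z up, the work surface at z = 0. Lengths are in m, angles in rad, forces in N, time in s.
With the tool pointing down it reaches from about 0.3 to 0.775 m from the base axis. Payload 14.6 kg.
Tool frame: the origin (TCP) lies at the very end of the fingers, on their centre line; the grasp point (between the pads) lies 19 mm behind it; z points along the fingers, y is the direction in which the jaws open and shut (so a half turn about z gives the same grasp; the last joint's range is limited). The gripper opens to 94 mm and grips with 3 to 60 N. Pads are 16 mm wide; open, the fingers measure 119 mm over their backs; the gripper's body (75 mm by 177 mm) begins 78 mm behind the grasp point.
Start: joints at [-1.343, 0.3, 1.521, -0, 1.321, -0.067], TCP at [0.16, -0.526, 0.205] pointing down, gripper open.
Joint ranges: [-3.03, 3.03], [-0.79, 2.21], [0.23, 2.52], [-1.04, 4.18], [0, 3.07], [-2.55, 2.55]. Speed limits (rad/s): [2.22, 2.22, 2.57, 3.14, 3.14, 3.14].

## Interface

Orientations are given as [roll, pitch, yaw] about the fixed x, y, z axes, in that order (R = Rz(yaw) Ry(pitch) Rx(roll)).
In Python, from station import status, camera, ctrl gives the robot as it stands. The module is installed in compiled form; this text tells all that it offers.
- The arm moves only by the shell command python3 -m jog 'ROWS' [FORCE]. ROWS is JSON, a list of rows, each a list of 7 numbers: the shift along the tool's x, y, z each as a share of 1000 mm, from -1 to 1, then the turn, a rotation vector about the tool's x, y, z each as a share of pi/2 rad, from -1 to 1, then the opening, from -1 (shut) to 1 (fully open), so that 0 is half open. A call has 1 to 20 rows; each row is the pose to reach, as a shift and turn from the pose measured when the call began, along the tool's axes at that moment; what a row does not reach only later rows make up. A row lasts 1/10 s, in which the tool goes at most 50 mm and 8.59 degrees, less where a joint would pass 70% of its speed; a pose out of reach is approached as far as the arm can. A call with a number of a shift or a turn outside -1 to 1 is refused whole. A call with a gripper value outside its range is refused whole. The fingers move at their own pace and stop on an object; FORCE is the grip in N (left out, the last holds). Time passes only in rows, so rows that repeat a pose let the fingers close. It gives the time, the measured TCP pose, the force and the opening at its end, in the units of the state.
- status.get_obs(): the state, without advancing time (a new reading comes with each control period).
- camera(name): name is "side" or "top"; returns a dict with "image" (400x640x3 uint8, red, green, blue), "fx", "fy", "cx", "cy" (pixels), "world_from_camera" (4x4, takes a point from camera to world coordinates). Camera axes: x right, y down, z forward; pixel columns grow to the right and rows downward; lengths in m; the calibration is good to about 2 mm. A picture is of the moment at which its call begins. There is no depth.
- ctrl.hand_in(): hands the job in, once; it reports no verdict.
The state is a dict: "time_s": time; "qpos": joint angles; "joint_vel": joint speeds; "tau": joint torques, N m; "ee_pos": TCP position; "eef_rot": TCP orientation; "force": force on the tool from outside, world axes, zero at the start; "moment": the same for the moment, N m; "grip_width": finger opening in m.
Only numpy, scipy, OpenCV 4.12 (cv2) and the standard library are available. Lean on these libraries where they do the work, as an engineer would, in place of code of your own. Each camera call takes 0.05 s, during which the arm holds its last target.

## Working session

There is one attempt and no reset: what is moved stays moved. The work goes in short steps, Python scripts to look and compute and a shell command to move; the robot and the scene stay as the last step left them, time stands still between calls to the robot, and variables do not carry over. Pictures are saved under pics/ and viewed, and the job is handed in when it is done.

```bash
mkdir -p pics; python3 - <<'E'
from station import status,camera,ctrl
import cv2,numpy as np
o=status.get_obs();print(o)
for n in("side","top"):
    c=camera(n);cv2.imwrite(f"pics/{n}0.png",c["image"][:,:,::-1]);print(n,c["fx"],c["fy"],c["cx"],c["cy"],np.round(c["world_from_camera"],4).tolist())
E
```

```text
{'time_s': 0.0, 'qpos': array([-1.34259800e+00,  3.00475218e-01,  1.52156350e+00,  6.29904462e-06,
        1.32069637e+00, -6.66276397e-02]), 'joint_vel': array([-2.58880614e-04, -8.04301283e-05, -1.81234983e-04, -9.04836404e-04,
       -7.01979773e-04,  1.96059730e-03]), 'tau': array([ 3.25051100e-03, -5.31797647e+01, -3.52730727e+01,  7.08293659e-02,
        2.42868107e-02, -9.35314324e-05]), 'ee_pos': array([ 0.1597418 , -0.52602509,  0.20489151]), 'eef_rot': array([-3.14045316e+00, -8.21488375e-05,  2.94824355e-01]), 'force': array([ 0.69069296, -0.1192223 ,  0.3647756 ]), 'moment': array([-0.01815515,  0.08886734, -0.05236641]), 'grip_width': 0.094206549080662}
side 453.9378841814919 453.9378841814919 320.16012553260595 194.6352563784003 [[0.8366, -0.2087, 0.5065, 0.0492], [-0.5475, -0.3469, 0.7615, -1.0205], [0.0168, -0.9144, -0.4045, 0.437], [0.0, 0.0, 0.0, 1.0]]
top 452.3518021027383 452.3518021027383 323.0499605933574 202.2351109880887 [[-0.008, -0.9909, 0.1345, 0.3971], [-1.0, 0.008, -0.0005, -0.3615], [-0.0006, -0.1345, -0.9909, 0.9512], [0.0, 0.0, 0.0, 1.0]]
```

View pics/side0.png

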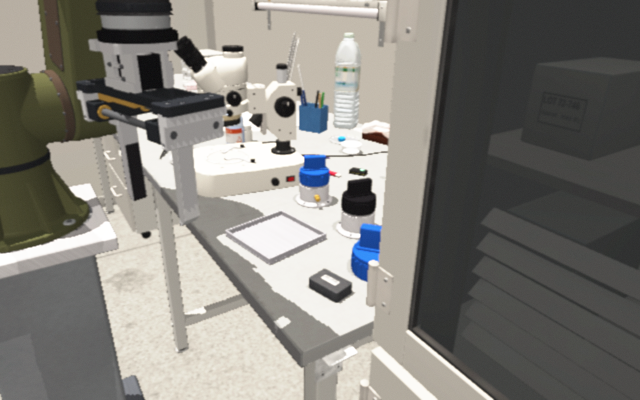

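View pics/top0.png

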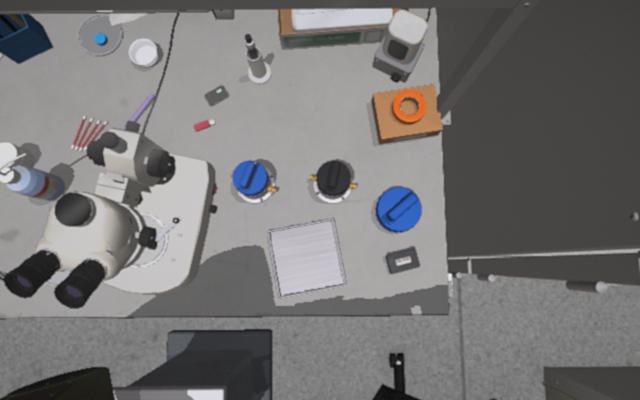

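Top view: a blue cover on a pot at about (251,178), a larger loose blue cover at (400,208), a black cover on a pot at (333,178) and the tray at about (307,258). The candidates are the two blue covers. The one at (251,178) fits, since it is smaller and sits on a pot with ports. I'll confirm with an enlarged crop.

```bash
python3 - <<'E'
import cv2
a=cv2.imread("pics/top0.png")
cv2.imwrite("pics/c1.png",cv2.resize(a[150:215,215:295],None,fx=9,fy=9,interpolation=cv2.INTER_CUBIC))
cv2.imwrite("pics/c2.png",cv2.resize(a[150:310,250:440],None,fx=3.6,fy=3.6,interpolation=cv2.INTER_CUBIC)) 
b=cv2.imread("pics/side0.png")
cv2.imwrite("pics/c3.png",cv2.resize(b[145:285,220:400],None,fx=4.2,fy=4.2,interpolation=cv2.INTER_CUBIC))
E
```

```text
(no output)
```

View pics/c1.png

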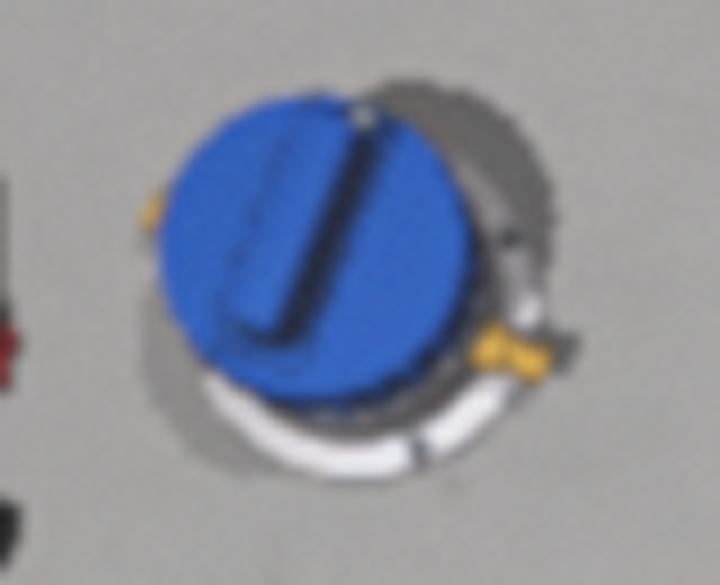

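View pics/c2.png

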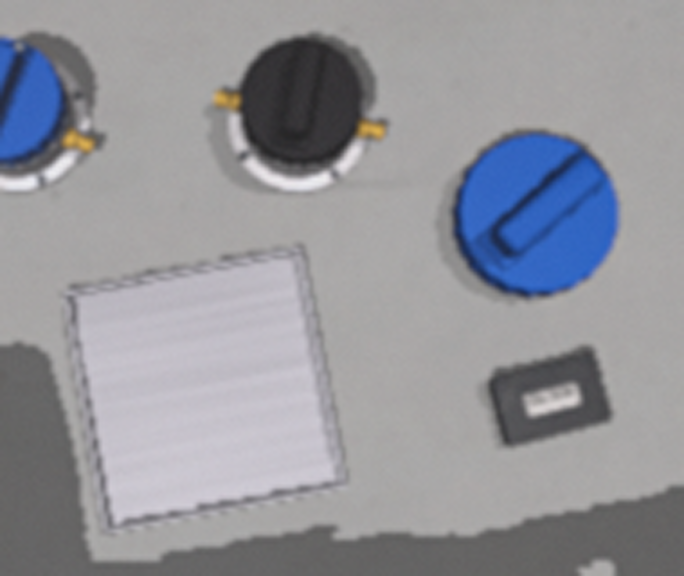

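View pics/c3.png

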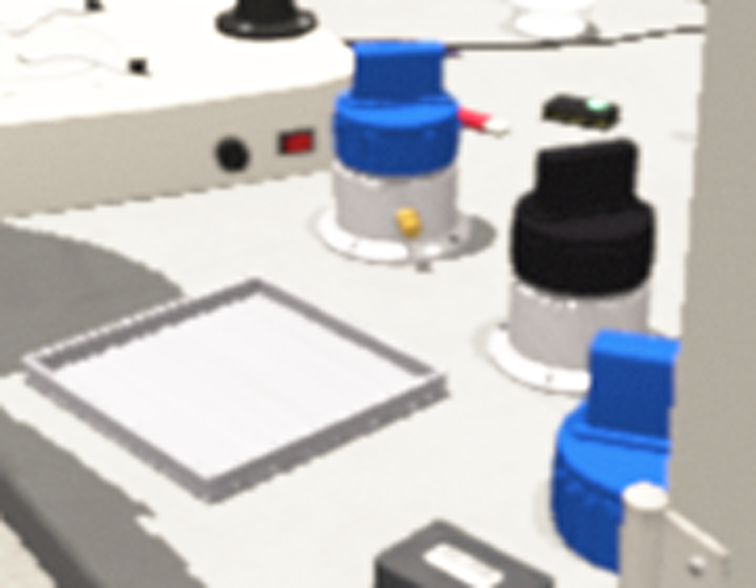

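The crop confirms it: the 68 mm cover on the pot at (250,177) is the blue filter, with gold ports at about (232,173) and (272,189). The cover at (400,208) is wider and lies loose on the bench. Next I fit the poses.

```bash
cat > h.py <<'E'
import cv2,numpy as np
from station import status,camera
def ray(c,u,v,z):
    T=np.array(c["world_from_camera"]);d=T[:3,:3]@[(u-c["cx"])/c["fx"],(v-c["cy"])/c["fy"],1];o=T[:3,3]
    return (o+d*(z-o[2])/d[2])[:2]
def proj(c,P):
    T=np.array(c["world_from_camera"]);p=(np.asarray(P)-T[:3,3])@T[:3,:3]
    return np.c_[c["fx"]*p[:,0]/p[:,2]+c["cx"],c["fy"]*p[:,1]/p[:,2]+c["cy"]]
a=np.linspace(0,2*np.pi,60)
def model(x,y,yaw,z0):
    cap=[[x+.034*np.cos(t),y+.034*np.sin(t),z0+h] for t in a for h in(0,.03)]
    R=np.array([[np.cos(yaw),-np.sin(yaw)],[np.sin(yaw),np.cos(yaw)]])
    bar=[[*(R@[sx*.025,sy*.007]+[x,y]),z0+h] for sx in(-1,1) for sy in(-1,1) for h in(.03,.062)]
    return np.array(cap),np.array(bar)
S=4
def sil(c,p,z0):
    m=np.zeros((400*S,640*S),np.uint8)
    for P in model(*p,z0):
        q=cv2.convexHull(((proj(c,P)+.5)*S).astype(np.float32)).astype(int)
        cv2.fillConvexPoly(m,q,1)
    return cv2.resize(m.astype(np.float32),(640,400),interpolation=cv2.INTER_AREA)
def mask(im):
    h=cv2.cvtColor(im,cv2.COLOR_RGB2HSV);return ((h[...,0]>100)&(h[...,0]<128)&(h[...,1]>110)&(h[...,2]>30)).astype(np.float32)
E
python3 - <<'E'
from h import *
from scipy.optimize import minimize
ct=camera("top");cs=camera("side")
p0=[*ray(ct,249.7,177.3,.078),np.radians(-18)];print(p0)
B=[(ct,(slice(150,210),slice(225,285))),(cs,(slice(145,195),slice(290,340)))]
for use in (B,B[:1],B[1:]):
    def f(p):
        return sum(np.abs(sil(c,p,.048)[b]-mask(c["image"])[b]).sum() for c,b in use)
    best=min((minimize(f,[p0[0],p0[1],np.radians(y)],method="Nelder-Mead",options=dict(initial_simplex=np.array([[p0[0],p0[1],np.radians(y)]]*4)+np.array([[0,0,0],[.004,0,0],[0,.004,0],[0,0,.15]]))) for y in(-25,-18,-10)),key=lambda r:r.fun)
    print(best.x[:2],np.degrees(best.x[2]),best.fun)
# tray
q=[ray(ct,250+(u+.5)/3.6-.5,150+(v+.5)/3.6-.5,.014) for u,v in((65,290),(303,245),(347,483),(108,528))]
q=np.array(q);print("tray",q.mean(0),np.linalg.norm(np.roll(q,-1,0)-q,axis=1),np.degrees(np.arctan2(*(q[0]-q[3])[::-1])))
s=[(220+(u+.5)/4.2-.5,145+(v+.5)/4.2-.5) for u,v in((25,358),(258,278),(447,380),(212,488))]
s=np.array([ray(cs,*x,.014) for x in s]);print("tray side",s.mean(0))
# ports, pot
P=[ray(ct,215+(u+.5)/9-.5,150+(v+.5)/9-.5,.03) for u,v in((155,212),(530,355))];P=np.array(P);d=P[0]-P[1];print("ports",P,np.degrees(np.arctan2(d[1],d[0]))-90)
print("black",ray(ct,250+300/3.6,150+100/3.6,.078)) 
for n,(u,v) in dict(barfar=(310,45),barnear=(297,130)).items(): print(n,ray(ct,250+u/3.6,150+v/3.6,.11))
print("big",ray(ct,250+537/3.6,150+213/3.6,.03))
E
```

```text
[np.float64(0.5662175641784171), np.float64(-0.21842380171307496), np.float64(-0.3141592653589793)]
[ 0.5675103  -0.21696571] -31.236964471864926 200.125
[ 0.56806039 -0.21721504] -26.50417820238494 112.6875
[ 0.56666953 -0.21521703] -30.714970595456 82.3125
tray [ 0.41161287 -0.32768354] [0.13961713 0.13773026 0.13747242 0.13713174] 10.684203549341865
tray side [ 0.40572561 -0.33240688]
ports [[ 0.58465036 -0.17327046]
 [ 0.55056345 -0.25989399]] -21.47995511735327
black [ 0.56392603 -0.38257356]
barfar [ 0.58726735 -0.38740596]
barnear [ 0.54184935 -0.38005406]
big [ 0.50656017 -0.51800116]
```

```bash
python3 - <<'E'
from h import *
import numpy as np
out=[]
for n,(r0,r1,c0,c1),k in(("top",(155,205,225,280),6),("side",(148,198,290,345),6)):
    c=camera(n);im=c["image"][r0:r1,c0:c1,::-1]
    row=[]
    for yaw in(-21,-16,-27):
        b=cv2.resize(im,None,fx=k,fy=k,interpolation=cv2.INTER_CUBIC)[:300,:264+66]
        cap,bar=model(.5672,-.2170,np.radians(yaw),.048)
        for P in ([cap[1::2],cap[::2]] if n=="side" else [cap[1::2]])+[bar[[1,3,7,5]]]+([bar[[4,5,7,6]]] if n=="side" else [bar[[0,2,6,4]]]):
            q=((proj(c,P)-[c0,r0]+.5)*k).astype(np.int32);cv2.polylines(b,[q],True,(0,255,255),1)
        row.append(b[:,:264])
    out.append(np.hstack(row))
cv2.imwrite("pics/ov.png",np.vstack(out))
E
```

```text
(no output)
```

View pics/ov.png

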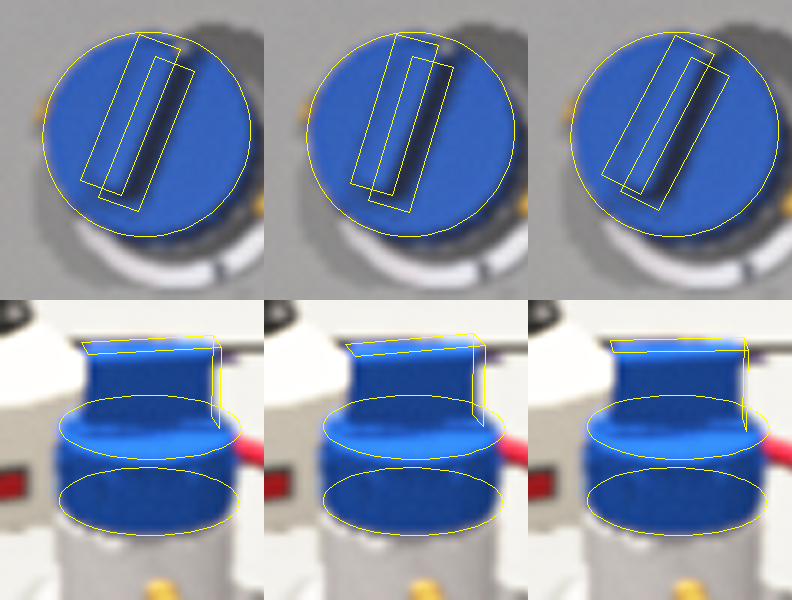

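Overlay (left column): yaw about −22° matches the bar's right top edge at (245,163)–(257,186). Next, how close the microscope is to the gripper's swing.

```bash
python3 - <<'E'
from h import *
ct=camera("top");cs=camera("side")
b=cs["image"][20:215,150:350,::-1].copy();k=4
b=cv2.resize(b,None,fx=3,fy=3,interpolation=cv2.INTER_CUBIC)
def line(c,im,P,off,k,col=(0,0,255)):
    q=((proj(c,np.array(P,float))-off+.5)*k).astype(np.int32);cv2.polylines(im,[q],True,col,1)
for z in(0,.06,.182,.36): line(cs,b,[[.32,-.15,z],[.65,-.15,z],[.65,.13,z],[.32,.13,z]],[150,20],3)
t=cv2.resize(ct["image"][100:310,0:290,::-1],None,fx=2.7,fy=2.7,interpolation=cv2.INTER_CUBIC)
for z,col in((.0,(0,0,255)),(.182,(0,255,0)),(.36,(255,0,0))): line(ct,t,[[.32,-.15,z],[.65,-.15,z],[.65,.13,z],[.32,.13,z]],[0,100],2.7,col)
cv2.imwrite("pics/m1.png",b);cv2.imwrite("pics/m2.png",t)
E
```

```text
(no output)
```

View pics/m1.png

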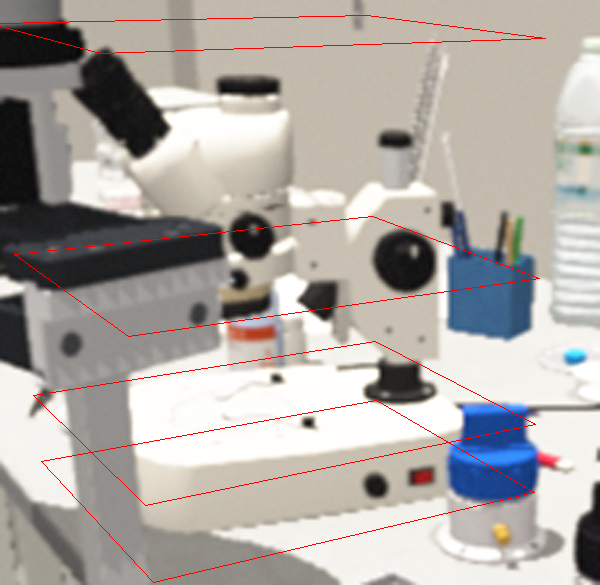

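View pics/m2.png

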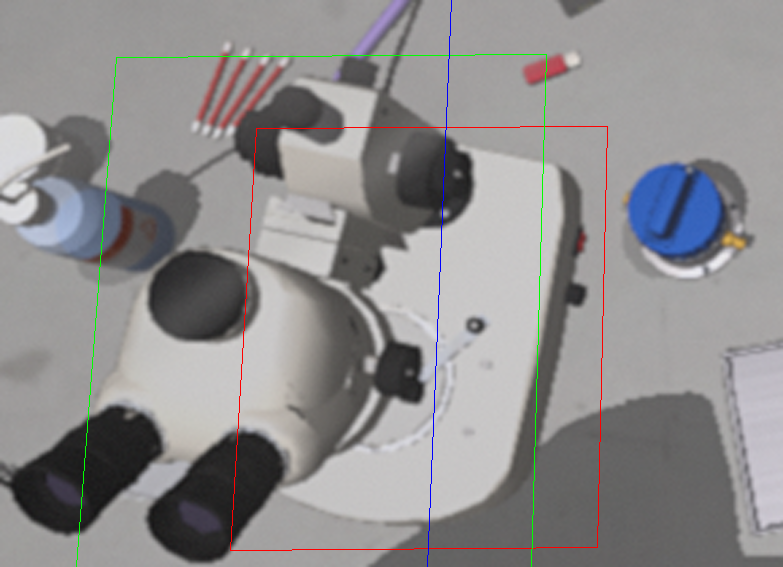

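```bash
python3 - <<'E'
from h import *
ct=camera("top");cs=camera("side")
def tri(a,b):
    A=[];r=[]
    M=[]
    for c,(u,v) in((ct,a),(cs,b)):
        T=np.array(c["world_from_camera"]);d=T[:3,:3]@[(u-c["cx"])/c["fx"],(v-c["cy"])/c["fy"],1];d/=np.linalg.norm(d)
        P=np.eye(3)-np.outer(d,d);A.append(P);r.append(P@T[:3,3])
    X=np.linalg.solve(sum(A),sum(r));return X,[np.linalg.norm(P@X-q) for P,q in zip(A,r)]
print(tri((173,167),(285,107)))
print(tri((172,165),(295,108)))
E
```

```text
(array([ 0.55943625, -0.10528187,  0.19577608]), [np.float64(0.003255004787352759), np.float64(0.0032550047873528254)])
(array([ 0.57294516, -0.1072497 ,  0.19205233]), [np.float64(0.0072300672343713875), np.float64(0.007230067234371477)])
```

```bash
cat >> h.py <<'E'
from scipy.spatial.transform import Rotation as Ro
def delta(p,yawdeg):
    o=status.get_obs();R=Ro.from_euler("xyz",o["eef_rot"]);Rt=Ro.from_euler("xyz",[np.pi,0,np.radians(yawdeg)])
    s=R.inv().apply(np.array(p)-o["ee_pos"]);w=(R.inv()*Rt).as_rotvec()/(np.pi/2)
    print("t",round(o["time_s"],2),"pos",o["ee_pos"].round(4),"rpy",np.degrees(o["eef_rot"]).round(2),"F",o["force"].round(1),"w",round(o["grip_width"],4),"q",o["qpos"].round(2));print("delta",s.round(4),w.round(4))
E
python3 -c "
from h import *
delta([.567,-.2175,.2],-22)
delta([.567,-.2175,.13],-22)"
```

```text
t 0.5 pos [ 0.1598 -0.5263  0.2054] rpy [-180.      0.     16.89] F [-0.4  0.4 -0.3] w 0.0942 q [-1.34  0.3   1.52 -0.    1.32 -0.07]
delta [ 0.4794 -0.1771  0.0054] [-0.      0.      0.4321]
t 0.5 pos [ 0.1598 -0.5263  0.2054] rpy [-180.      0.     16.89] F [-0.4  0.4 -0.3] w 0.0942 q [-1.34  0.3   1.52 -0.    1.32 -0.07]
delta [ 0.4794 -0.1771  0.0754] [-0.      0.      0.4321]
```

```bash
python3 -m jog '[[0.1,-0.037,0,0,0,0.1,0],[0.2,-0.074,0,0,0,0.2,0],[0.3,-0.111,0,0,0,0.3,0],[0.4,-0.148,0.005,0,0,0.4,0],[0.479,-0.177,0.005,0,0,0.432,0],[0.479,-0.177,0.005,0,0,0.432,0],[0.479,-0.177,0.005,0,0,0.432,0],[0.479,-0.177,0.005,0,0,0.432,0],[0.479,-0.177,0.005,0,0,0.432,0],[0.479,-0.177,0.005,0,0,0.432,0],[0.479,-0.177,0.005,0,0,0.432,0],[0.479,-0.177,0.005,0,0,0.432,0],[0.479,-0.177,0.005,0,0,0.432,0],[0.479,-0.177,0.005,0,0,0.432,0],[0.479,-0.177,0.005,0,0,0.432,0]]' 20; python3 -c "
from h import *
delta([.567,-.2175,.135],-22)
for n in('top','side'):
  cv2.imwrite('pics/%s1.png'%n,camera(n)['image'][:,:,::-1])
a=np.hstack([cv2.imread('pics/top1.png')[100:300,120:320],cv2.imread('pics/side1.png')[20:220,200:400]])
cv2.imwrite('pics/a1.png',cv2.resize(a,None,fx=2,fy=2))"
```

```text
time_s: 2.0
ee_pos: [0.566, -0.2186, 0.2007]
eef_rot: [3.142, -0.0, -0.385]
force: [0.6, -1.2, -0.0]
grip_width: 0.0469
t 2.0 pos [ 0.566  -0.2186  0.2007] rpy [ 1.800e+02 -2.000e-02 -2.207e+01] F [ 0.6 -1.2 -0. ] w 0.0469 q [-0.43  0.43  1.35 -0.    1.36  1.53]
delta [ 0.0004 -0.0014  0.0657] [ 0.     -0.0002 -0.0008]
```

View pics/a1.png

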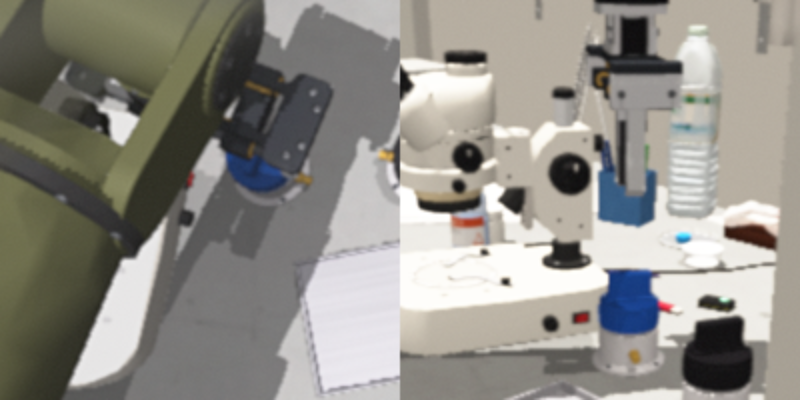

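The side view shows the open fingers right above the bar at (315,100 full-frame), clear of the microscope. Going down.

```bash
python3 -m jog '[[0.0,-0.001,0.03,0,0,0,0],[0.0,-0.001,0.06,0,0,0,0],[0.0,-0.001,0.085,0,0,0,0],[0.0,-0.001,0.1,0,0,0,0],[0.0,-0.001,0.112,0,0,0,0],[0.0,-0.001,0.114,0,0,0,0],[0.0,-0.001,0.114,0,0,0,0]]'; python3 -c "
from h import *
delta([.567,-.2175,.087],-22)
for n in('top','side'):
  cv2.imwrite('pics/%s2.png'%n,camera(n)['image'][:,:,::-1])
a=np.hstack([cv2.imread('pics/top2.png')[120:220,200:300],cv2.imread('pics/side2.png')[100:200,260:360]])
cv2.imwrite('pics/a2.png',cv2.resize(a,None,fx=4,fy=4,interpolation=cv2.INTER_CUBIC))"
```

```text
time_s: 2.8
ee_pos: [0.5669, -0.2177, 0.0873]
eef_rot: [3.142, -0.001, -0.385]
force: [0.3, 0.3, -0.3]
grip_width: 0.0473
t 2.8 pos [ 0.5669 -0.2177  0.0873] rpy [ 1.800e+02 -6.000e-02 -2.207e+01] F [ 0.3  0.3 -0.3] w 0.0473 q [-0.43  0.54  1.47  0.    1.13  1.53]
delta [ 0.     -0.0003  0.0003] [ 0.     -0.0007 -0.0007]
```

View pics/a2.png

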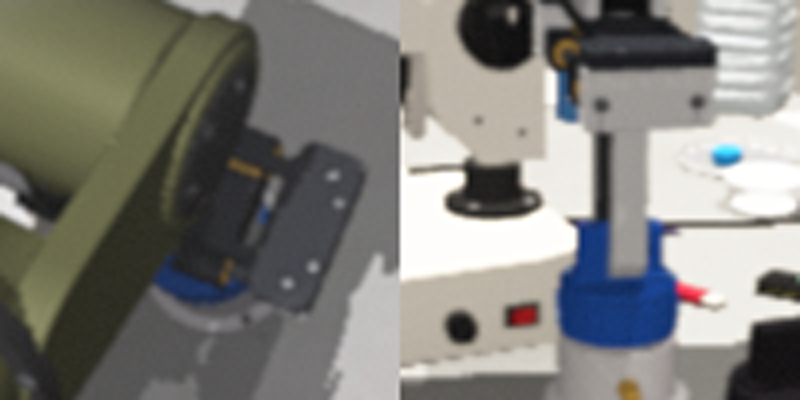

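Force is zero and both fingers straddle the bar at the side-view pixels around (316,160). Closing at a moderate force.

```bash
python3 -m jog '[[0,0,0,0,0,0,-0.3],[0,0,0,0,0,0,-0.5],[0,0,0,0,0,0,-0.8],[0,0,0,0,0,0,-1],[0,0,0,0,0,0,-1],[0,0,0,0,0,0,-1],[0,0,0,0,0,0,-1],[0,0,0,0,0,0,-1]]' 30; python3 -c "
from h import *
print(status.get_obs()['moment']);delta([.567,-.2175,.087],-22)"
```

```text
time_s: 3.7
ee_pos: [0.5671, -0.2178, 0.0879]
eef_rot: [3.141, -0.002, -0.385]
force: [-0.8, -0.4, 1.6]
grip_width: 0.0136
[-0.00512255  0.22502082  0.03736321]
t 3.7 pos [ 0.5671 -0.2178  0.0879] rpy [ 1.7999e+02 -1.1000e-01 -2.2060e+01] F [-0.8 -0.4  1.6] w 0.0136 q [-0.43  0.54  1.47 -0.    1.13  1.53]
delta [-0.0002 -0.0002  0.0009] [ 0.0001 -0.0013 -0.0007]
```

Grip holds (13.6 mm). Turning anticlockwise, in two halves.

```bash
python3 -m jog '[[0,0,0,0,0,-0.03,-1],[0,0,0,0,0,-0.08,-1],[0,0,0,0,0,-0.13,-1],[0,0,0,0,0,-0.18,-1],[0,0,0,0,0,-0.23,-1],[0,0,0,0,0,-0.28,-1],[0,0,0,0,0,-0.33,-1],[0,0,0,0,0,-0.38,-1],[0,0,0,0,0,-0.43,-1],[0,0,0,0,0,-0.45,-1],[0,0,0,0,0,-0.45,-1]]'; python3 -c "
from h import *
print(status.get_obs()['moment']);delta([.567,-.2177,.0875],61)"
```

```text
time_s: 4.8
ee_pos: [0.5672, -0.2178, 0.0879]
eef_rot: [3.14, -0.002, 0.322]
force: [-0.4, 0.4, 0.8]
grip_width: 0.0137
[ 0.081149   -0.06433499 -0.01555488]
t 4.8 pos [ 0.5672 -0.2178  0.0879] rpy [ 1.7992e+02 -9.0000e-02  1.8460e+01] F [-0.4  0.4  0.8] w 0.0137 q [-0.43  0.54  1.47  0.    1.13  0.82]
delta [-0.0002 -0.0001  0.0004] [ 0.0012 -0.0007 -0.4726]
```

```bash
python3 -m jog '[[0,0,0,0,0,-0.03,-1],[0,0,0,0,0,-0.08,-1],[0,0,0,0,0,-0.13,-1],[0,0,0,0,0,-0.18,-1],[0,0,0,0,0,-0.23,-1],[0,0,0,0,0,-0.28,-1],[0,0,0,0,0,-0.33,-1],[0,0,0,0,0,-0.38,-1],[0,0,0,0,0,-0.43,-1],[0,0,0,0,0,-0.46,-1],[0,0,0,0,0,-0.473,-1],[0,0,0,0,0,-0.473,-1]]'; python3 -c "
from h import *
print(status.get_obs()['moment']);delta([.567,-.2177,.0975],61)
for n in('top','side'):
  cv2.imwrite('pics/%s3.png'%n,camera(n)['image'][:,:,::-1])
a=np.hstack([cv2.imread('pics/top3.png')[120:220,200:300],cv2.imread('pics/side3.png')[100:200,260:360]])
cv2.imwrite('pics/a3.png',cv2.resize(a,None,fx=4,fy=4,interpolation=cv2.INTER_CUBIC))"
```

```text
time_s: 6.0
ee_pos: [0.5673, -0.2177, 0.0879]
eef_rot: [3.139, -0.0, 1.064]
force: [0.3, 0.3, 0.5]
grip_width: 0.0137
[ 0.13261349 -0.09664101  0.00699498]
t 6.0 pos [ 0.5673 -0.2177  0.0879] rpy [ 1.7987e+02 -2.0000e-02  6.0980e+01] F [0.3 0.3 0.5] w 0.0137 q [-0.43  0.54  1.47  0.    1.13  0.08]
delta [-0.0001 -0.0002 -0.0096] [ 0.0014 -0.0003 -0.0002]
```

View pics/a3.png

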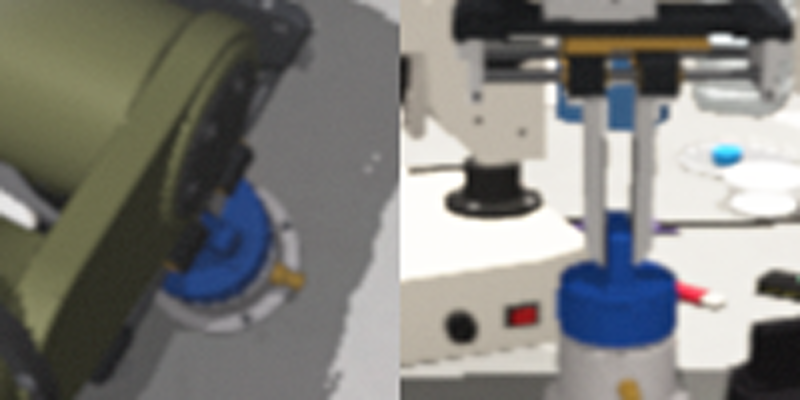

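The cover has turned: the bar is now end-on in the side view at (315,158), gripped between the fingers, with almost no torque. First a small test lift.

```bash
python3 -m jog '[[0,0,-0.003,0,0,0,-1],[0,0,-0.006,0,0,0,-1],[0,0,-0.009,0,0,0,-1],[0,0,-0.01,0,0,0,-1],[0,0,-0.01,0,0,0,-1]]'; python3 -c "
from h import *
print(status.get_obs()['moment']);delta([.567,-.2177,.19],61)"
```

```text
time_s: 6.6
ee_pos: [0.5673, -0.2178, 0.0981]
eef_rot: [3.139, -0.0, 1.064]
force: [0.4, 0.4, -1.7]
grip_width: 0.0139
[-0.00036519 -0.0571134   0.04198385]
t 6.6 pos [ 0.5673 -0.2178  0.0981] rpy [ 1.7986e+02 -2.0000e-02  6.0950e+01] F [ 0.4  0.4 -1.7] w 0.0139 q [-0.43  0.53  1.46  0.    1.15  0.08]
delta [-0.0001 -0.     -0.0919] [ 0.0016 -0.0002 -0.0006]
```

It lifts freely, carrying about 1.5 N. Lifting straight to clear, then a look.

```bash
python3 -m jog '[[0,0,-0.01,0,0,0,-1],[0,0,-0.025,0,0,0,-1],[0,0,-0.04,0,0,0,-1],[0,0,-0.06,0,0,0,-1],[0,0,-0.08,0,0,0,-1],[0,0,-0.09,0,0,0,-1],[0,0,-0.09,0,0,0,-1]]'; python3 -c "
from h import *
delta([.410,-.329,.19],61)
delta([.410,-.329,.19],55)
for n in('top','side'):
  cv2.imwrite('pics/%s4.png'%n,camera(n)['image'][:,:,::-1])
a=np.hstack([cv2.imread('pics/top4.png')[110:310,190:390],cv2.imread('pics/side4.png')[80:280,200:400]])
cv2.imwrite('pics/a4.png',cv2.resize(a,None,fx=2,fy=2,interpolation=cv2.INTER_CUBIC))"
```

```text
time_s: 7.3
ee_pos: [0.5676, -0.2179, 0.1902]
eef_rot: [3.136, -0.001, 1.064]
force: [0.5, -0.4, -1.6]
grip_width: 0.014
t 7.3 pos [ 0.5676 -0.2179  0.1902] rpy [ 1.7967e+02 -3.0000e-02  6.0940e+01] F [ 0.5 -0.4 -1.6] w 0.014 q [-0.43  0.44  1.37  0.    1.33  0.08]
delta [-0.1736 -0.0838 -0.0003] [ 0.0036 -0.0004 -0.0006]
t 7.3 pos [ 0.5676 -0.2179  0.1902] rpy [ 1.7967e+02 -3.0000e-02  6.0940e+01] F [ 0.5 -0.4 -1.6] w 0.014 q [-0.43  0.44  1.37  0.    1.33  0.08]
delta [-0.1736 -0.0838 -0.0003] [ 0.0036 -0.0006  0.066 ]
```

View pics/a4.png

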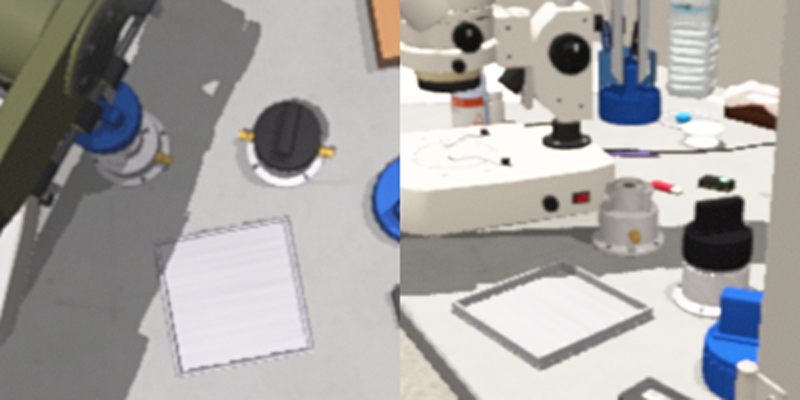

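The cover is off in one piece and the pot neck is bare (side view (315,190)); the black filter is untouched. Moving over the tray.

```bash
python3 -m jog '[[-0.02,-0.01,0,0,0,0,-1],[-0.05,-0.025,0,0.003,0,0,-1],[-0.085,-0.041,0,0.003,0,0,-1],[-0.12,-0.058,0,0.003,0,0,-1],[-0.15,-0.073,0,0.003,0,0,-1],[-0.168,-0.081,0,0.003,0,0,-1],[-0.173,-0.084,0,0.003,0,0,-1],[-0.173,-0.084,0.02,0.003,0,0,-1],[-0.173,-0.084,0.05,0.003,0,0,-1],[-0.173,-0.084,0.08,0.003,0,0,-1],[-0.173,-0.084,0.09,0.003,0,0,-1],[-0.173,-0.084,0.09,0.003,0,0,-1]]'; python3 -c "
from h import *
delta([.410,-.329,.046],61)
for n in('top','side'):
  cv2.imwrite('pics/%s5.png'%n,camera(n)['image'][:,:,::-1])
a=np.hstack([cv2.imread('pics/top5.png')[150:350,220:420],cv2.imread('pics/side5.png')[100:300,200:400]])
cv2.imwrite('pics/a5.png',cv2.resize(a,None,fx=2,fy=2,interpolation=cv2.INTER_CUBIC))"
```

```text
time_s: 8.6
ee_pos: [0.4094, -0.3273, 0.0963]
eef_rot: [-3.136, -0.001, 1.064]
force: [-0.9, -0.7, -1.3]
grip_width: 0.0139
t 8.6 pos [ 0.4094 -0.3273  0.0963] rpy [-1.7969e+02 -6.0000e-02  6.0970e+01] F [-0.9 -0.7 -1.3] w 0.0139 q [-0.74  0.36  1.71 -0.    1.08 -0.24]
delta [-0.0013  0.0016  0.0503] [-0.0035 -0.0007 -0.0004]
```

View pics/a5.png

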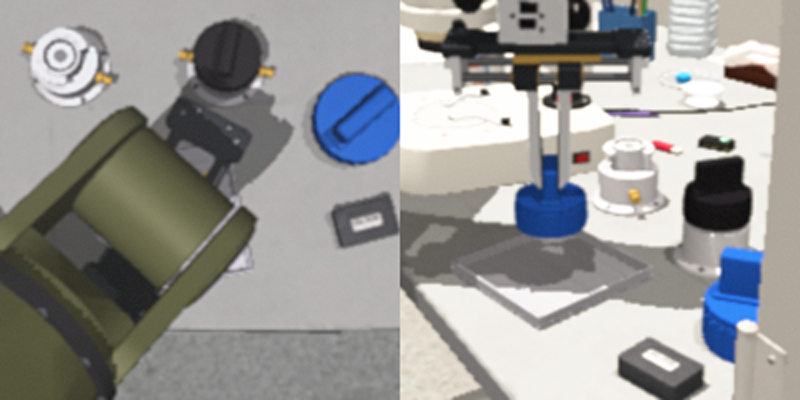

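Cover held level above the tray middle (side view (275,205)). Lowering slowly.

```bash
python3 -m jog '[[-0.001,0.001,0.015,-0.003,0,0,-1],[-0.001,0.001,0.03,-0.003,0,0,-1],[-0.001,0.001,0.042,-0.003,0,0,-1],[-0.001,0.001,0.048,-0.003,0,0,-1],[-0.001,0.001,0.05,-0.003,0,0,-1],[-0.001,0.001,0.05,-0.003,0,0,-1]]'; python3 -c "
from h import *
delta([.410,-.329,.043],61)"
```

```text
time_s: 9.3
ee_pos: [0.4107, -0.3297, 0.0489]
eef_rot: [3.138, -0.0, 1.064]
force: [0.8, -0.1, -1.1]
grip_width: 0.014
t 9.3 pos [ 0.4107 -0.3297  0.0489] rpy [179.8   -0.    60.96] F [ 0.8 -0.1 -1.1] w 0.014 q [-0.75  0.43  1.74  0.    0.97 -0.24]
delta [ 0.0003 -0.001   0.0059] [ 0.0023 -0.     -0.0005]
```

```bash
python3 -m jog '[[0,0,0.002,0.002,0,0,-1],[0,0,0.003,0.002,0,0,-1],[0,0,0.004,0.002,0,0,-1],[0,0,0.004,0.002,0,0,-1],[0,0,0.004,0.002,0,0,-1]]'; python3 -c "
from h import *
delta([.410,-.329,.043],61)"
```

```text
time_s: 9.8
ee_pos: [0.4107, -0.3297, 0.0449]
eef_rot: [3.141, -0.0, 1.064]
force: [0.9, -0.2, -1.5]
grip_width: 0.0138
t 9.8 pos [ 0.4107 -0.3297  0.0449] rpy [179.98  -0.    60.96] F [ 0.9 -0.2 -1.5] w 0.0138 q [-0.75  0.44  1.74  0.    0.96 -0.24]
delta [ 0.0002 -0.001   0.0019] [ 0.0002 -0.     -0.0004]
```

```bash
python3 -m jog '[[0,0,0.001,0,0,0,-1],[0,0,0.002,0,0,0,-1],[0,0,0.002,0,0,0,-1],[0,0,0.002,0,0,0,-1]]'; python3 -c "
from h import *
delta([.410,-.329,.043],61)"
```

```text
time_s: 10.2
ee_pos: [0.4108, -0.3297, 0.0429]
eef_rot: [3.141, -0.0, 1.064]
force: [-0.1, -0.7, -1.3]
grip_width: 0.0137
t 10.2 pos [ 0.4108 -0.3297  0.0429] rpy [179.97  -0.    60.96] F [-0.1 -0.7 -1.3] w 0.0137 q [-0.75  0.44  1.74  0.    0.96 -0.24]
delta [ 0.0003 -0.001  -0.0001] [ 0.0003 -0.     -0.0004]
```

```bash
python3 -m jog '[[0,0,0.0005,0,0,0,-1],[0,0,0.001,0,0,0,-1],[0,0,0.001,0,0,0,-1]]'; python3 -c "
from h import *
delta([.410,-.329,.043],61)"
```

```text
time_s: 10.5
ee_pos: [0.4108, -0.3299, 0.0428]
eef_rot: [3.141, 0.0, 1.064]
force: [-4.9, 2.3, 12.5]
grip_width: 0.0137
t 10.5 pos [ 0.4108 -0.3299  0.0428] rpy [1.7996e+02 1.0000e-02 6.0960e+01] F [-4.9  2.3 12.5] w 0.0137 q [-0.75  0.45  1.74  0.    0.96 -0.24]
delta [ 0.0004 -0.0011 -0.0002] [ 0.0004  0.0001 -0.0004]
```

Contact (12.5 N) at the expected height. Easing off, opening and retreating straight up.

```bash
python3 -m jog '[[0,0,0,0,0,0,-1],[0,0,0,0,0,0,-0.6],[0,0,0,0,0,0,-0.4],[0,0,0,0,0,0,-0.2],[0,0,0,0,0,0,-0.2],[0,0,0,0,0,0,-0.2]]'; python3 -c "
from h import *
delta([.410,-.329,.2],61)"
```

```text
time_s: 11.1
ee_pos: [0.4108, -0.3298, 0.0427]
eef_rot: [3.141, 0.0, 1.064]
force: [0.8, -0.1, -0.3]
grip_width: 0.0378
t 11.1 pos [ 0.4108 -0.3298  0.0427] rpy [1.7996e+02 1.0000e-02 6.0960e+01] F [ 0.8 -0.1 -0.3] w 0.0378 q [-0.75  0.45  1.74  0.    0.96 -0.24]
delta [ 0.0003 -0.001  -0.1573] [ 0.0004  0.0001 -0.0004]
```

```bash
python3 -m jog '[[0,0,-0.02,0,0,0,-0.2],[0,0,-0.05,0,0,0,-0.2],[0,0,-0.09,0,0,0,-0.2],[0,0,-0.13,0,0,0,-0.2],[0,0,-0.16,0,0,0,-0.2],[0,0,-0.16,0,0,0,-0.2],[-0.05,-0.02,-0.16,0,0,0,-0.2],[-0.09,-0.04,-0.16,0,0,0,-0.2],[-0.13,-0.06,-0.16,0,0,0,-0.2],[-0.17,-0.075,-0.16,0,0,0,-0.2],[-0.21,-0.09,-0.16,0,0,0,-0.2],[-0.25,-0.11,-0.16,0,0,0,-0.2],[-0.29,-0.124,-0.16,0,0,0,-0.2],[-0.29,-0.124,-0.16,0,0,0,-0.2],[-0.29,-0.124,-0.16,0,0,0,-0.2]]'; python3 -c "
from h import *
for n in('top','side'):
  cv2.imwrite('pics/%s6.png'%n,camera(n)['image'][:,:,::-1])
a=np.hstack([cv2.imread('pics/top6.png')[140:320,230:430],cv2.imread('pics/side6.png')[130:310,200:400]])
cv2.imwrite('pics/a6.png',cv2.resize(a,None,fx=2,fy=2,interpolation=cv2.INTER_CUBIC))"
```

```text
time_s: 12.6
ee_pos: [0.1611, -0.523, 0.2016]
eef_rot: [-3.141, -0.001, 1.062]
force: [1.6, 0.4, 0.8]
grip_width: 0.0376
```

View pics/a6.png

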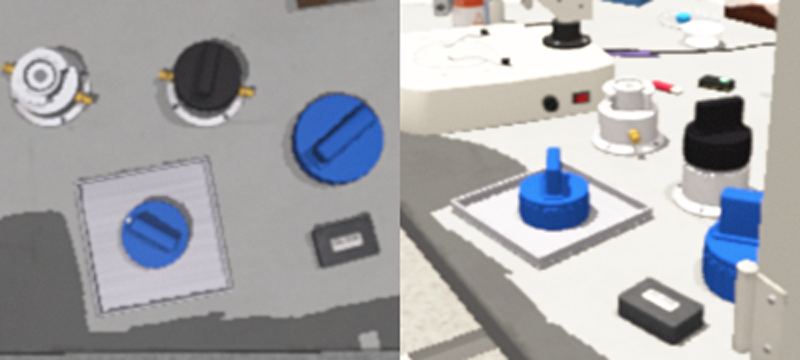

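The cover stands upright and flat in the middle of the tray (top view (307,256), side view (277,230)). The pot is open and the black filter unchanged. Handing in.

```bash
python3 -c "
from station import ctrl,status
o=status.get_obs();print(o['time_s'],o['joint_vel'].round(3))
print(ctrl.hand_in())"
```

```text
12.7 [ 0.012 -0.009 -0.002 -0.004  0.001 -0.005]
the job is handed in; nothing more can be done
None
```

The job is done and handed in at 12.7 s. I turned the small blue cover about 83° anticlockwise by its bar, lifted it straight off and set it down in the steel tray. I released it only after feeling it touch down at about 12.5 N.

**Final check:** the last pictures show the cover upright and flat near the middle of the tray, its pot open, the black-covered filter still shut with no visible change, and the arm clear of everything.

**Disagreements:**
- The two cameras put the tray centre about 6 mm apart and the cover about 2 mm apart. Both were well within the room available.
- The automatic outline fit gave the bar's angle as −27° to −31°. I used −22° instead, from matching the bar's edges and the ports in the top picture. The jaws closed to 13.6 mm on the 14 mm bar, and the cover turned with no noticeable resistance.

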